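Turn the glass colour wheel to green and set its brake

TASK

Pushing on a spoke with a fingertip, gently turn the colour wheel until the dish of green glass stands straight in front of the yellow pointer's arrow, and let it come to rest there. Then push the red brake lever all the way round to its stop with a fingertip, leaving the green dish at the pointer. Grasp nothing, do not force or spin the wheel, and leave the jar, mug, tools and other things around it where they are.

Things in the scene. Friction and masses are not known exactly. Their poses are not given: they have to be found in the camera images.
- board: Fixed plywood board, 390 x 500 mm, 16 mm thick, that carries wheel, brake lever and pointer. Origin: on its underside (table height), straight below the wheel's axle; z up. In its frame the board spans x -210 to 180 mm, y -168 to 332 mm. The brake lever's pivot is at x -30, y 205 mm.
- wheel: Horizontal colour wheel on the board's upright axle; cannot be lifted. Four aluminium spokes along its +x (green dish), +y (red), -x (blue), -y (white). Spokes 12 mm wide, 56 to 68 mm above the table, bare from 28 to 99 mm from the axle. Origin on the axle, 48 mm above the table, z up. Turns both ways without end; friction (0.18 N m, 2 to 3 N at mid-spoke) stops it where it is left.
- hub (a point): Top of the brass cap on the wheel's dark hub (56 mm across), on the axle, 84 mm above the table. Under the spokes, beyond 45 mm from the axle, there is nothing above the board's top (16 mm) but a flat brake rod to 24 mm on the lever's side; nearer in, a bearing ring to 28 mm.
- green_dish (a point): Centre of the dish of green glass at the end of its spoke, 70 mm above the table, 125 mm from the axle; turns with the wheel. All four dishes are 52 mm across, 54 to 70 mm above the table, with glass pieces up to about 78 mm.
- pointer: Fixed pointer: black block 24 x 44 mm, 177 to 201 mm from the axle, with a yellow arrow head on top (up to 56 mm above the table) that points horizontally at the axle. Origin on the wheel's axle at the board's top (16 mm above the table); the block lies along its -x. It is somewhere on the robot's side of the wheel, up to 35 degrees round the board from its -x.
- arrow (a point): Tip of the yellow arrow, 155 mm from the axle, 53 mm above the table.
- mark (a point): Invisible point on the line from arrow to axle, 125 mm from the axle, 70 mm above the table: where the middle of the green dish should stop.
- brake: The red brake lever: bar 13 mm wide, 46 to 58 mm above the table, 82 mm long. Origin on its pivot, 42 mm above the table; it lies along its +y. Grey pedestal 34 mm across under the pivot; two steel stop pins 10 mm across, up to 58 mm, 34 mm from the pivot: one touching the lever's counter-clockwise side when off, one its clockwise side when on.
- brake_pivot (a point): Top of the red brake lever's pivot, 62 mm above the table. The lever turns through 1.57 rad: off = along the board's +y, away from the wheel; on = turned clockwise (seen from above) until it lies along the board's +x, against its stop pin. Starts 0 to 0.35 rad from off. Friction (0.12 N m, about 2 N at mid-lever) holds it where it is left. The wheel turns as easily with the brake on.
- brake_tip (a point): Top centre of the round upright red grip at the lever's end, 85 mm from the pivot; grip 18 mm across, 46 to 70 mm above the table.
- jar: Bystander: amber glass jar, 38 mm across, 58 mm high, loose on the board's far left corner. Origin: centre of underside.
- weight: Bystander: white marble paperweight, 42 mm across, 34 mm high, loose on the board's far right corner. Origin: centre of underside.
- spool: Bystander: blue ceramic cylinder, 34 mm across, 40 mm high, loose on the board's near left part, between pointer and lever. Origin: centre of underside.
- firebrick: Bystander: pale firebrick 110 x 200 x 55 mm on the table to the right. Origin: centre of underside.
- tweezers: Bystander: steel tweezers 130 mm long, 6 mm thick, on the table to the left. Origin: middle, underside.
- mug: Bystander: white mug 76 mm across, 85 mm high, on the table to the left. Origin: centre of underside.

How it is judged:
By the outcome, as a careful person would: the job done as asked, in the order asked, and still so for the second after the job is handed in, with the robot touching nothing.
It also fails if it takes over 64 s, if anything falls off the work surface, if the arm or the gripper's body presses on something with over 40 N, if the wrist force passes 120 N, or if a joint passes its speed limit or range.

ROBOT

A 6-joint arm with a two-finger parallel gripper is mounted at the origin on the work surface. World frame = base frame: x ahead of the robot, y to its left, z up, the work surface at z = 0. Lengths are in m, angles in rad, forces in N, time in s.
With the tool pointing down it reaches from about 0.325 to 0.875 m from the base axis. Payload 4.4 kg.
Tool frame: the origin (TCP) lies where the fingers leave the gripper's body, on its centre line; the fingertips stand 73 mm ahead of it and the grasp point (between the pads) lies 54 mm ahead of it (ctrl.tips_ahead is the distance from the TCP to the fingertips, in m); z points along the fingers, x is the direction in which the jaws open and shut, and the axes are right-handed (so a half turn about z gives the same grasp; the last joint's range is limited). The gripper opens to 85 mm and grips with 20 to 120 N. Pads are 22 mm wide; open, the fingers measure 114 mm over their backs; the gripper's body (76 mm by 85 mm) begins 54 mm behind the grasp point. The pads swing forward as they close: fully open they stand 13 mm farther back than shut.
Start: joints at [-1.339, 0.207, 1.542, -0, 1.393, -0.15], TCP at [0.215, -0.533, 0.304] pointing down, gripper open.
Joint ranges: [-2.73, 2.73], [-0.86, 2.22], [0.23, 2.46], [-1.11, 4.25], [0.08, 2.63], [-2.82, 2.82]. Speed limits (rad/s): [2.79, 2.79, 3.14, 3.14, 3.14, 3.14].

INTERFACE

Orientations are given as a unit quaternion [x, y, z, w].
In Python, from station import ctrl gives the robot as it stands. The module is installed in compiled form; this text tells all that it offers.
- The arm moves only by the tool arm_command, never from a script. Its argument "targets" is text: rows parted by semicolons, each of 5 numbers parted by spaces: the gripper's target within -1 to 1 (shut at 1, half-way at 0, fully open at -1), then the shift along the tool's x, y, z in m, then the turn about the tool's z in rad. A call has 1 to 8 rows; each row shifts and turns the pose as measured when the row begins, along the tool's axes as they then stand; what a row does not reach is not made up. A row lasts 1/10 s, in which the tool goes at most 50 mm and 8.59 degrees, less where a joint would pass 70% of its speed; a pose out of reach is approached as far as the arm can. A call with a gripper value outside its range is refused whole. The fingers move at their own pace and stop on an object; "force" is the grip in N (left out, the last holds). Time passes only in rows, so rows that do not move let the fingers close. It gives the time, the measured TCP pose, the force and the opening at its end, in the units of the state.
- ctrl.observe(): the state, without advancing time (a new reading comes with each control period).
- ctrl.snapshot(name): name is "scene" or "top" or "wrist"; returns the picture (400x640x3 uint8, red, green, blue); there is no depth.
- ctrl.calibration(name): a dict with "fx", "fy", "cx", "cy" (pixels), "rvec" (rotation vector, rad) and "tvec" (3), from world to camera coordinates, as OpenCV has them. Camera axes: x right, y down, z forward; pixel columns grow to the right and rows downward; lengths in m; the calibration is good to about 2 mm. A picture is of the moment at which its call begins: read the wrist's pose just before it. calibration takes no time and is no camera call; for the wrist camera it gives the pose at the moment of the call.
- ctrl.sign_off(): hands the job in, once; it reports no verdict.
Trained networks look in the newest picture that a camera, given by its name, has taken for a name from the list of things; names that differ only in an ending like _2 or _b are one class to them, and where a whole thing is asked for, a point or a joint stands for the part that bears it (a point fixed in the world has none). Each returns a list of dicts, best first, with "score" (0 to 1); they miss things now and then, are a little off and sometimes report something else, mostly with a low value. They report only what shows in the picture. A call takes as long as a camera call.
- ctrl.find_in(camera, thing): "bbox" ([left, top, width, height] in pixels, round what is visible of it).
The state is a dict: "time_s": time; "joint_pos": joint angles; "qvel": joint speeds; "effort": joint torques, N m; "tool_pos": TCP position; "orientation": TCP orientation; "force": force on the tool from outside, world axes, zero at the start; "ft_torque": the same for the moment, N m; "gripper_width": finger opening in m.
Only numpy, scipy, OpenCV 4.12 (cv2) and the standard library are available. Lean on these libraries where they do the work, as an engineer would, in place of code of your own. Each camera call takes 0.05 s, during which the arm holds its last target. There are 200 camera calls.

## Working session

There is one attempt and no reset: what is moved stays moved. The work goes in short steps, Python scripts to look and compute and a tool call to move; the robot and the scene stay as the last step left them, time stands still between calls to the robot, and variables do not carry over. Pictures are saved under pics/ and viewed, about 8 in all and at most 12, crops included, and the job is handed in when it is done.

Besides the shell and the picture viewer there is one more tool, called after "Request:" as name(argument=value, ...), one argument or row to a line, values as JSON. arm_command: Moves the arm, as the interface text tells. Its arguments: {"type":"object","properties":{"targets":{"type":"string"},"force":{"type":"number"}},"required":["targets"]}

```bash
mkdir -p pics; cat > h.py <<'E'
import numpy as np, cv2
from station import ctrl
def cal(n):
    c=ctrl.calibration(n); K=np.array([[c['fx'],0,c['cx']],[0,c['fy'],c['cy']],[0,0,1.]])
    return K,np.array(c['rvec'],float),np.array(c['tvec'],float)
def back(n,px,z,C=None):
    K,r,t=C or cal(n); R=cv2.Rodrigues(r)[0]
    d=R.T@np.linalg.inv(K)@np.array([px[0],px[1],1.]); o=-R.T@t
    return o+d*(z-o[2])/d[2]
def proj(n,p,C=None):
    K,r,t=C or cal(n); return cv2.projectPoints(np.array(p,float).reshape(-1,1,3),r,t,K,None)[0][:,0]
def snap(n,f):
    im=ctrl.snapshot(n); cv2.imwrite('pics/'+f,im[:,:,::-1]); return im
E
python3 - <<'E'
from h import *
np.set_printoptions(precision=3,suppress=True)
Z=dict(hub=.084,green_dish=.07,arrow=.053,brake_pivot=.062,brake_tip=.07)
for n in('top','scene'):
    snap(n,n+'0.png')
    for k,z in Z.items():
        for d in ctrl.find_in(n,k)[:2]:
            b=d['bbox']; c=(b[0]+b[2]/2,b[1]+b[3]/2); print(n,k,round(d['score'],2),np.round(b),back(n,c,z))
s=ctrl.observe(); print(s['time_s'],s['tool_pos'],s['orientation'],s['gripper_width'])
E
```

```text
top hub 0.94 [287. 172.  70.  69.] [ 0.579 -0.012  0.084]
top green_dish 0.6 [286. 172.  71.  72.] [ 0.574 -0.009  0.07 ]
top arrow 0.46 [310. 251.  12.  14.] [0.389 0.009 0.053]
top brake_pivot 0.65 [243. 203.  27.  11.] [0.567 0.236 0.062]
top brake_pivot 0.3 [442. 220.  64.  35.] [ 0.475 -0.578  0.062]
top brake_tip 0.69 [242. 197.  28.  21.] [0.571 0.237 0.07 ]
top brake_tip 0.63 [440. 217.  64.  36.] [ 0.487 -0.572  0.07 ]
scene green_dish 0.58 [278. 182.  91.  82.] [0.592 0.004 0.07 ]
scene brake_pivot 0.46 [373. 255.  26.  30.] [0.581 0.248 0.062]
scene brake_tip 0.7 [373. 252.  26.  32.] [0.581 0.249 0.07 ]
scene brake_tip 0.54 [276. 182.  98.  82.] [0.586 0.007 0.07 ]
0.6 [ 0.215 -0.533  0.304] [ 0.829 -0.56   0.    -0.   ] 0.08547640021883708
```

View pics/top0.png

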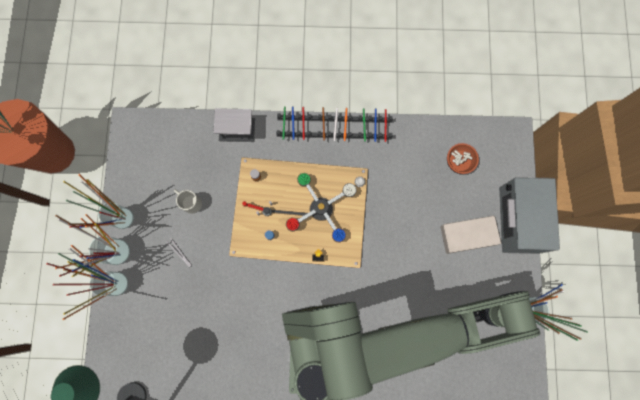

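View pics/scene0.png

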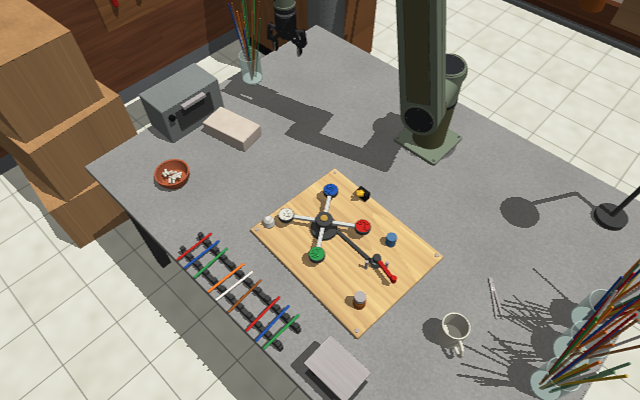

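The top view shows the hub at about (321,207), green at (305,180), red at (293,225), blue at (339,235), white at (349,190) and the pointer at (319,256). The lever points left from (270,210) to (245,205). The scene view agrees. Green needs roughly 145° counter-clockwise. Next I move above the wheel, closing the fingers on the way, for a close look.

Request:
arm_command(
  targets="1 -0.027 -0.030 -0.008 0;1 -0.027 -0.030 -0.008 0;1 -0.027 -0.030 -0.008 0;1 -0.027 -0.030 -0.008 0;1 -0.027 -0.030 -0.008 0;1 -0.027 -0.030 -0.008 0;1 -0.027 -0.030 -0.008 0;1 -0.027 -0.030 -0.008 0",
  force=20,
)

```text
time_s: 1.4
tool_pos: [0.3593, -0.2377, 0.3689]
orientation: [0.826, -0.564, 0.001, -0.0]
force: [0.5, -0.3, -0.0]
gripper_width: -0.0001
```

Request:
arm_command(
  targets="1 -0.027 -0.030 -0.008 0;1 -0.027 -0.030 -0.008 0;1 -0.027 -0.030 -0.008 0;1 -0.027 -0.030 -0.008 0;1 -0.027 -0.030 -0.008 0;1 -0.027 -0.030 -0.008 0;1 -0.027 -0.030 -0.008 0;1 0 0 0 0",
)

```text
time_s: 2.2
tool_pos: [0.4905, 0.0303, 0.4311]
orientation: [0.827, -0.562, 0.006, -0.002]
force: [-0.4, -0.4, -0.3]
gripper_width: 0.0002
```

```bash
python3 - <<'E'
from h import *
np.set_printoptions(precision=3,suppress=True)
s=ctrl.observe(); print(s['time_s'],s['tool_pos'],s['orientation'],s['joint_pos'],s['gripper_width'])
snap('wrist','w0.png')
K,r,t=cal('wrist'); R=cv2.Rodrigues(r)[0]; print('cam',-R.T@t,R[2],K[0,0])
Z=dict(hub=.084,green_dish=.07,arrow=.053,brake_pivot=.062,brake_tip=.07)
for k,z in Z.items():
    for d in ctrl.find_in('wrist',k)[:2]:
        b=d['bbox']; c=(b[0]+b[2]/2,b[1]+b[3]/2); print(k,round(d['score'],2),np.round(b),back('wrist',c,z))
E
```

```text
2.2 [0.491 0.03  0.431] [ 0.827 -0.562  0.006 -0.002] [-0.114 -0.052  1.56  -0.001  1.622  1.079] 0.00019611513495415832
cam [0.563 0.059 0.501] [-0.283 -0.119 -0.952] 279.1387061270759
hub 0.66 [266.   4. 202. 202.] [ 0.59  -0.005  0.084]
green_dish 0.75 [268.   1. 199. 207.] [ 0.591 -0.008  0.07 ]
green_dish 0.56 [298. 201.  32.  27.] [0.401 0.003 0.07 ]
arrow 0.76 [302. 202.  27.  25.] [ 0.395 -0.002  0.053]
arrow 0.41 [ 0. 54. 50. 79.] [0.421 0.471 0.053]
brake_pivot 0.82 [168.  20.  69.  62.] [0.572 0.234 0.062]
brake_tip 0.79 [170.  21.  71.  61.] [0.574 0.227 0.07 ]
```

View pics/w0.png

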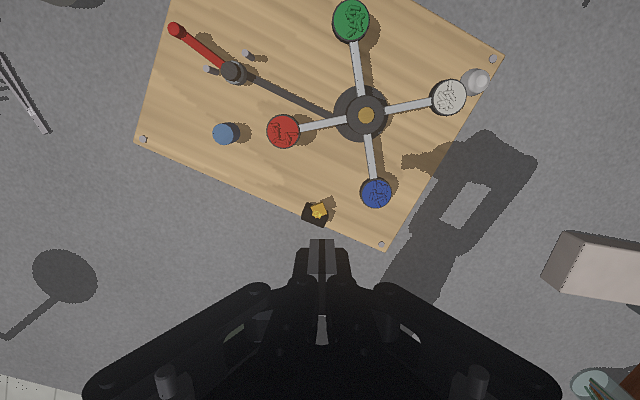

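The wrist view shows the hub cap at (366,116), green (351,20), red (283,131), blue (376,194), white (448,97), arrow head about (319,211), lever pivot (233,71) and grip (175,29). I'll refine these by colour and fit the wheel.

```bash
cat >> h.py <<'E'
def measure(n,f,axle=None,verbose=True):
    """fit axle+wheel angle from dish colours; pointer angle from yellow; all in deg"""
    im=snap(n,f); C=cal(n); hsv=cv2.cvtColor(im,cv2.COLOR_RGB2HSV)
    def cen(lo,hi,guess,rad):
        m=cv2.inRange(hsv,lo,hi); k=np.zeros_like(m); cv2.circle(k,tuple(int(v) for v in guess),rad,255,-1); m&=k
        k,l,s,c=cv2.connectedComponentsWithStats(m)
        if k<2: return None,0
        i=1+np.argmax(s[1:,4]); (x,y),_=(c[i],0); return (s[i,0]+s[i,2]/2-.5,s[i,1]+s[i,3]/2-.5),s[i,4]
    return im,hsv,C,cen
E
python3 - <<'E'
from h import *
np.set_printoptions(precision=4,suppress=True)
im,hsv,C,cen=measure('wrist','w1.png')
G={}
for k,lo,hi,g,rad,z in [('green',(45,80,40),(85,255,255),(351,20),25,.071),('red',(0,120,60),(8,255,255),(283,131),25,.071),('blue',(105,120,40),(130,255,255),(376,194),25,.071),('cap',(12,90,80),(30,255,255),(366,116),12,.084),('arrow',(18,150,120),(32,255,255),(320,210),18,.054),('grip',(0,120,60),(8,255,255),(175,29),10,.070)]:
    c,a=cen(lo,hi,g,rad); G[k]=back('wrist',c,z,C)if c else None; print(k,c,a,G[k])
ax=(G['red']+0)
for k in('green','red','blue','arrow'):
    d=G[k]-G['cap']; print(k,'r',np.hypot(*d[:2]),'ang',np.degrees(np.arctan2(d[1],d[0])))
p=back('wrist',(233,71),.062,C); print('pivot',p,'mid green-blue',(G['green']+G['blue'])/2)
m=cv2.inRange(hsv,(18,150,120),(32,255,255)); ys,xs=np.nonzero(m[190:235,295:345]); 
cv2.imwrite('pics/crop1.png',cv2.resize(im[185:235,285:395,::-1],None,fx=7,fy=7,interpolation=cv2.INTER_CUBIC))
E
```

```text
green (np.float64(347.0), np.float64(17.0)) 1035 [0.6823 0.0615 0.071 ]
red (np.float64(279.5), np.float64(128.0)) 805 [0.513  0.0998 0.071 ]
blue (np.float64(374.0), np.float64(190.5)) 563 [ 0.4749 -0.0724  0.071 ]
cap (np.float64(363.0), np.float64(111.5)) 187 [ 0.579  -0.0052  0.084 ]
arrow (np.float64(316.5), np.float64(207.5)) 149 [0.4089 0.0014 0.054 ]
grip (np.float64(174.5), np.float64(29.0)) 217 [0.5853 0.273  0.07  ]
green r 0.12293516094941405 ang 32.8471414628702
red r 0.12398712996316565 ang 122.14948167521868
blue r 0.12384467685399568 ang -147.1615032595936
arrow r 0.17016055121551857 ang 177.78340724527192
pivot [0.5635 0.1881 0.062 ] mid green-blue [ 0.5786 -0.0055  0.071 ]
```

View pics/crop1.png

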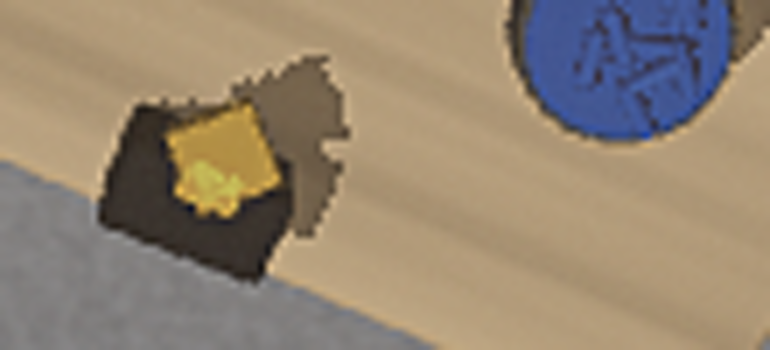

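```bash
cat >> h.py <<'E'
from scipy.spatial.transform import Rotation as Ro
def togo(p,yaw=None):
    s=ctrl.observe(); R=Ro.from_quat(s['orientation']).as_matrix(); y=np.arctan2(R[1,0],R[0,0])
    print('t',round(s['time_s'],2),'tcp',np.round(s['tool_pos'],4),'yaw',round(np.degrees(y),1),'q6',round(s['joint_pos'][5],2),'F',np.round(s['force'],1))
    print('shift',np.round(R.T@(np.array(p)-s['tool_pos']),4),'turn',None if yaw is None else round(-(np.radians(yaw)-y),3), 'tilt',np.round(R[:,2],3))
E
python3 - <<'E'
from h import *
togo([.590,-.072,.25],-57.4)
E
```

```text
t 2.55 tcp [0.4886 0.0253 0.4295] yaw -68.9 q6 1.08 F [-0.8 -0.4  0. ]
shift [ 0.1261 -0.0584  0.1807] turn -0.2 tilt [ 0.008 -0.004 -1.   ]
```

Request:
arm_command(
  targets="1 0.025 -0.012 0.036 0;1 0.025 -0.012 0.036 0;1 0.025 -0.012 0.036 0;1 0.025 -0.012 0.036 0;1 0.025 -0.011 0.036 0;1 0 0 0 -0.1;1 0 0 0 -0.1;1 0 0 0 0",
)

```text
time_s: 3.35
tool_pos: [0.5916, -0.0849, 0.244]
orientation: [0.875, -0.484, 0.005, -0.001]
force: [0.2, -0.1, -0.2]
gripper_width: -0.0002
```

```bash
python3 - <<'E'
from h import *
togo([.590,-.072,.117],-57.4)
snap('wrist','w2.png')
C=cal('wrist')
for a,z,r in((32.6,.07,.125),(-57.4,.068,.064),(0,.084,0)):
    a=np.radians(a); print(proj('wrist',[.579+r*np.cos(a),-.005+r*np.sin(a),z],C))
E
```

```text
t 3.35 tcp [ 0.5916 -0.0849  0.244 ] yaw -57.9 q6 0.72 F [ 0.2 -0.1 -0.2]
shift [-0.0128 -0.0047  0.1269] turn -0.009 tilt [ 0.009 -0.003 -1.   ]
[[218.56904951  -1.05891804]]
[[308.60204923 162.95107091]]
[[231.46162112 167.54259553]]
```

View pics/w2.png

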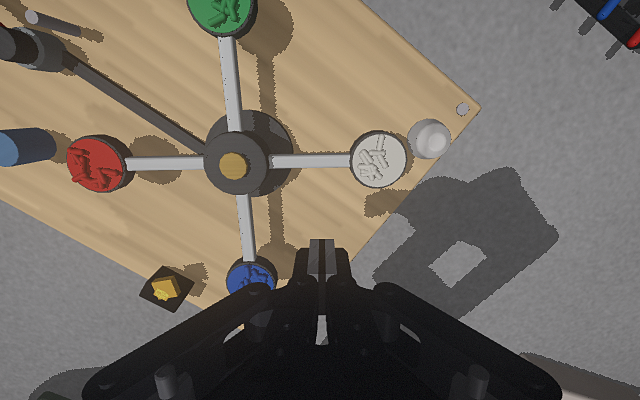

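Predicted and seen hub and spoke positions agree to within a few pixels: hub (233,166), white spoke along row 160. Next I descend beside the white spoke.

Request:
arm_command(
  targets="1 -0.006 -0.003 0 0;1 -0.006 -0.002 0 0;1 0 0 0.03 0;1 0 0 0.03 0;1 0 0 0.02 0;1 0 0 0 0",
)

```text
time_s: 4.0
tool_pos: [0.5928, -0.0701, 0.1693]
orientation: [0.873, -0.488, 0.011, -0.003]
force: [-0.2, -0.7, -1.3]
gripper_width: -0.0003
```

```bash
python3 - <<'E'
from h import *
togo([.590,-.072,.117],-57.4)
E
```

```text
t 4.0 tcp [ 0.5928 -0.0701  0.1693] yaw -58.4 q6 0.76 F [-0.2 -0.7 -1.3]
shift [-0.0007  0.0042  0.0522] turn -0.017 tilt [ 0.023 -0.006 -1.   ]
```

Request:
arm_command(
  targets="1 0 0.002 0.018 0;1 0 0.002 0.018 0;1 0 0 0.012 0;1 0 0 0 0;1 0 0 0 0",
)

```text
time_s: 4.5
tool_pos: [0.5945, -0.0709, 0.1277]
orientation: [0.873, -0.487, 0.017, -0.005]
force: [-0.3, -1.3, 0.3]
gripper_width: 0.0002
```

```bash
python3 - <<'E'
from h import *
togo([.590,-.072,.117],-57.4)
E
```

```text
t 4.5 tcp [ 0.5945 -0.0709  0.1277] yaw -58.4 q6 0.75 F [-0.3 -1.3  0.3]
shift [-0.0017  0.0047  0.0105] turn -0.017 tilt [ 0.035 -0.008 -0.999]
```

Request:
arm_command(
  targets="1 0 0.001 0.012 0;1 0 0 0.003 0;1 0 -0.004 0 0;1 0 -0.004 0 0;1 0.001 -0.004 0 -0.05;1 0.001 -0.004 0 -0.05;1 0.001 -0.004 0 -0.05;1 0.001 -0.004 0 -0.05",
)

```text
time_s: 5.3
tool_pos: [0.6156, -0.0619, 0.1146]
orientation: [0.919, -0.394, 0.015, -0.0]
force: [-3.5, -0.7, 2.4]
gripper_width: -0.0
```

```bash
cat >> h.py <<'E'
AX=np.array([.579,-.005])
def rel():
    s=ctrl.observe(); R=Ro.from_quat(s['orientation']).as_matrix(); y=np.arctan2(R[1,0],R[0,0])
    tip=s['tool_pos']+R[:,2]*ctrl.tips_ahead; d=tip[:2]-AX
    print('t',round(s['time_s'],2),'tip',np.round(tip,4),'yaw',round(np.degrees(y),1),'r',round(np.hypot(*d),4),'ang',round(np.degrees(np.arctan2(d[1],d[0])),1),'q6',round(s['joint_pos'][5],2),'F',np.round(s['force'],1),'tilt',np.round(R[:2,2],3))
E
python3 -c "
from h import *
rel()"
```

```text
t 5.3 tip [ 0.6176 -0.0628  0.042 ] yaw -46.4 r 0.0695 ang -56.3 q6 0.57 F [-3.5 -0.7  2.4] tilt [ 0.027 -0.012]
```

Request:
arm_command(
  targets="1 0 -0.0045 0 -0.06;1 0 -0.0045 0 -0.06;1 0 -0.0045 0 -0.06;1 0 -0.0045 0 -0.06;1 0 -0.0045 0 -0.06;1 0 -0.0045 0 -0.06;1 0 -0.0045 0 -0.06;1 0 -0.0045 0 -0.06",
)

```text
time_s: 6.1
tool_pos: [0.638, -0.0386, 0.115]
orientation: [0.988, -0.154, 0.015, 0.011]
force: [-0.0, -2.7, -0.3]
gripper_width: -0.0003
```

```bash
python3 -c "
from h import *
rel()"
```

```text
t 6.1 tip [ 0.6399 -0.0405  0.0424] yaw -17.7 r 0.0705 ang -30.2 q6 0.13 F [-0.  -2.7 -0.3] tilt [ 0.027 -0.026]
```

Request:
arm_command(
  targets="1 0 -0.005 0 -0.06;1 0 -0.005 0 -0.06;1 0 -0.005 0 -0.06;1 0 -0.005 0 -0.06;1 0 -0.005 0 -0.06;1 0 -0.005 0 -0.06;1 0 -0.005 0 -0.06;1 0 -0.005 0 -0.06",
)

```text
time_s: 6.9
tool_pos: [0.6471, -0.0052, 0.1153]
orientation: [0.995, 0.096, 0.015, 0.022]
force: [1.0, -2.6, -1.2]
gripper_width: 0.0001
```

```bash
python3 -c "
from h import *
rel()"
```

```text
t 6.9 tip [ 0.6497 -0.0082  0.0428] yaw 11.0 r 0.0708 ang -2.6 q6 -0.3 F [ 1.  -2.6 -1.2] tilt [ 0.035 -0.041]
```

Request:
arm_command(
  targets="1 0 -0.005 0 -0.06;1 0 -0.005 0 -0.06;1 0 -0.005 0 -0.06;1 0 -0.005 0 -0.06;1 0 -0.005 0 -0.06;1 0 -0.005 0 -0.06;1 0 -0.005 0 -0.06;1 0 -0.005 0 -0.06",
)

```text
time_s: 7.7
tool_pos: [0.6399, 0.0268, 0.1157]
orientation: [0.94, 0.339, 0.016, 0.034]
force: [3.0, -1.9, -2.5]
gripper_width: -0.0002
```

```bash
python3 -c "
from h import *
rel()"
```

```text
t 7.7 tip [0.6438 0.0229 0.0433] yaw 39.6 r 0.0706 ang 23.3 q6 -0.74 F [ 3.  -1.9 -2.5] tilt [ 0.054 -0.053]
```

Request:
arm_command(
  targets="1 0 -0.005 0 -0.055;1 0 -0.005 0 -0.055;1 0 -0.005 0 -0.055;1 0 -0.005 0 -0.055;1 0 -0.005 0 -0.055;1 0 -0.005 0 -0.055;1 0 -0.005 0 -0.05;1 0 -0.005 0 -0.05",
)

```text
time_s: 8.5
tool_pos: [0.6205, 0.0503, 0.1168]
orientation: [0.841, 0.539, 0.019, 0.047]
force: [2.4, -1.3, -2.0]
gripper_width: -0.0003
```

```bash
python3 - <<'E'
from h import *
rel(); snap('wrist','w3.png')
E
```

```text
t 8.5 tip [0.6264 0.0461 0.0445] yaw 65.2 r 0.0697 ang 47.1 q6 -1.14 F [ 2.4 -1.3 -2. ] tilt [ 0.082 -0.058]
```

View pics/w3.png

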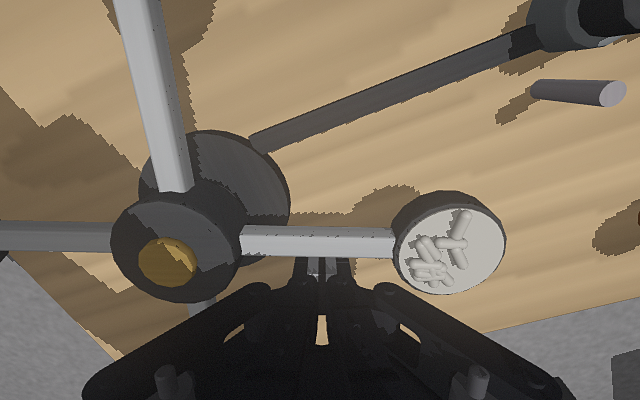

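White spoke is against the fingertips, with the cap at (166,263) and the white dish at about (449,250). I'll compute the wheel angle from these.

```bash
python3 - <<'E'
from h import *
C=cal('wrist')
c=back('wrist',(166,263),.084,C); w=back('wrist',(449,251),.070,C); d=w-c
print(c,w,np.hypot(*d[:2]),np.degrees(np.arctan2(d[1],d[0])))
C=cal('top'); im=snap('top','t1.png'); hsv=cv2.cvtColor(im,cv2.COLOR_RGB2HSV)
m=cv2.inRange(hsv,(45,80,40),(85,255,255)); m[:,:270]=0;m[:,380:]=0;m[:150]=0;m[270:]=0
n,l,s,ce=cv2.connectedComponentsWithStats(m)
for i in range(1,n):
    if s[i,4]>20:
        g=back('top',ce[i],.071,C); d=g[:2]-AX; print(ce[i],s[i,4],g,np.hypot(*d),np.degrees(np.arctan2(d[1],d[0])))
E
```

```text
[ 0.57784125 -0.00238948  0.084     ] [0.63107254 0.10842899 0.07      ] 0.12294023448375664 64.34285300606852
[310.43333333 236.76666667] 30 [0.46491844 0.02993619 0.071     ] 0.11931110549272092 162.97338351183865
```

Request:
arm_command(
  targets="1 0 -0.005 0 -0.055;1 0 -0.005 0 -0.055;1 0 -0.005 0 -0.055;1 0 -0.005 0 -0.05;1 0 -0.004 0 -0.05;1 0 -0.003 0 -0.03;1 0 0 0 0",
)

```text
time_s: 9.3
tool_pos: [0.6029, 0.0598, 0.1182]
orientation: [0.752, 0.657, 0.02, 0.054]
force: [-0.2, -0.1, 0.4]
gripper_width: 0.0003
```

```bash
python3 - <<'E'
from h import *
rel(); im=snap('wrist','w4.png')
hsv=cv2.cvtColor(im,cv2.COLOR_RGB2HSV);C=cal('wrist')
for nm,lo,hi,z in(('cap',(12,90,80),(30,255,255),.084),('green',(45,80,40),(85,255,255),.071)):
    n,l,s,ce=cv2.connectedComponentsWithStats(cv2.inRange(hsv,lo,hi)); print(nm,[(np.round(ce[i]),s[i]) for i in range(1,n) if s[i,4]>150 and s[i,4]<9000])
E
```

```text
t 9.3 tip [0.6102 0.0557 0.0461] yaw 82.1 r 0.0683 ang 62.8 q6 -1.42 F [-0.2 -0.1  0.4] tilt [ 0.101 -0.056]
cap [(array([203.,   8.]), array([191,   0,  22,  23, 176], dtype=int32)), (array([537., 122.]), array([520, 111,  36,  21, 256], dtype=int32)), (array([533., 162.]), array([509, 156,  52,  14, 346], dtype=int32)), (array([169., 258.]), array([ 144,  233,   52,   49, 1881], dtype=int32)), (array([149., 296.]), array([114, 264,  78,  48, 888], dtype=int32)), (array([236., 284.]), array([219, 269,  44,  30, 243], dtype=int32)), (array([561., 317.]), array([ 535,  291,   67,   44, 1121], dtype=int32)), (array([621., 326.]), array([ 589,  293,   51,   71, 2007], dtype=int32))]
green []
```

Request:
arm_command(
  targets="1 0 0.006 0 0;1 0 0.004 -0.01 0;1 0 0 -0.03 0;1 0 0 -0.04 0;1 0 0 -0.04 0;1 0 0 -0.03 0;1 0 0 0 0;1 0 0 0 0",
)

```text
time_s: 10.15
tool_pos: [0.5987, 0.0665, 0.2765]
orientation: [0.754, 0.654, 0.018, 0.053]
force: [-0.5, 0.1, -1.3]
gripper_width: 0.0001
```

```bash
python3 - <<'E'
from h import *
ctrl.observe(); ctrl.snapshot('wrist'); rel(); snap('wrist','w5.png')
E
```

```text
t 10.2 tip [0.6062 0.0624 0.2046] yaw 81.8 r 0.0727 ang 68.0 q6 -1.42 F [ 0.1  0.6 -0. ] tilt [ 0.098 -0.056]
```

View pics/w5.png

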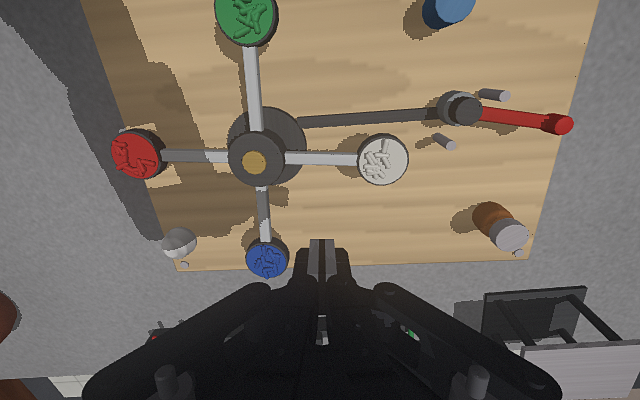

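The wheel is clear of the fingers: cap (255,162), green (246,14), white (383,160), lever pivot (463,108), grip (560,124). The pointer is just out of view at the top, so I shift back and up to see it.

Request:
arm_command(
  targets="1 -0.01 -0.035 -0.02 0;1 -0.01 -0.035 -0.02 0;1 -0.01 -0.035 -0.02 0;1 0 -0.02 0 0;1 0 0 0 0;1 0 0 0 0;1 0 0 0 0",
)

```text
time_s: 10.95
tool_pos: [0.458, 0.0562, 0.3096]
orientation: [0.755, 0.654, 0.006, 0.042]
force: [-0.3, 0.7, 0.2]
gripper_width: -0.0
```

```bash
python3 - <<'E'
from h import *
ctrl.snapshot('wrist'); ctrl.snapshot('wrist'); rel(); im=snap('wrist','w6.png')
hsv=cv2.cvtColor(im,cv2.COLOR_RGB2HSV); C=cal('wrist'); import pickle; pickle.dump(C,open('C6.pkl','wb'))
P={}
for nm,lo,hi,z in(('cap',(12,90,80),(30,255,255),.084),('green',(45,80,40),(85,255,255),.071),('blue',(105,120,40),(130,255,255),.071),('red',(0,120,60),(8,255,255),.071)):
    n,l,s,ce=cv2.connectedComponentsWithStats(cv2.inRange(hsv,lo,hi))
    for i in range(1,n):
        if 120<s[i,4]<6000:
            q=back('wrist',(s[i,0]+s[i,2]/2-.5,s[i,1]+s[i,3]/2-.5),z,C); d=q[:2]-AX; print(nm,np.round(ce[i]),s[i],np.round(q,4),round(np.hypot(*d),4),round(np.degrees(np.arctan2(d[1],d[0])),2))
E
```

```text
t 11.05 tip [0.463  0.0522 0.2375] yaw 81.7 r 0.1293 ang 153.7 q6 -1.45 F [-0.5  0.3 -0.7] tilt [ 0.065 -0.055]
cap [277. 126.] [259 112  34  30 521] [0.4063 0.0056 0.084 ] 0.1731 176.49
cap [226. 194.] [ 172  116  119  135 4447] [ 0.46   -0.0569  0.084 ] 0.1298 -156.45
cap [417. 158.] [408 143  22  28 324] [0.4569 0.1482 0.084 ] 0.1959 128.54
cap [272. 160.] [264 144  24  37 244] [ 0.4429 -0.0021  0.084 ] 0.1361 178.8
cap [365. 243.] [335 231  56  23 429] [0.5531 0.0814 0.084 ] 0.0902 106.69
cap [473. 295.] [447 281  52  31 712] [0.6488 0.2129 0.084 ] 0.2288 72.23
green [294. 168.] [ 274  149   41   40 1269] [0.4563 0.0139 0.071 ] 0.1242 171.23
red [504. 234.] [467 223  71  26 871] [0.5715 0.2484 0.071 ] 0.2536 91.69
red [203. 257.] [185 243  36  30 828] [ 0.5604 -0.1285  0.071 ] 0.1249 -98.58
red [ 33. 369.] [   0  340   72   56 2063] [ 0.7413 -0.4829  0.071 ] 0.5047 -71.24
```

View pics/w6.png

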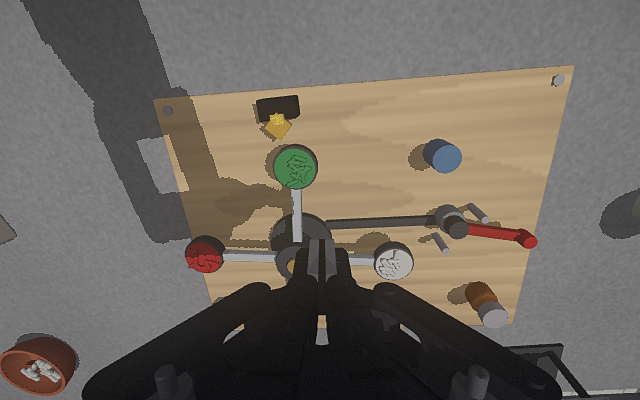

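```bash
python3 - <<'E'
from h import *
import pickle
C=pickle.load(open('C6.pkl','rb')); im=cv2.imread('pics/w6.png'); hsv=cv2.cvtColor(im,cv2.COLOR_BGR2HSV)
m=cv2.inRange(hsv,(15,150,120),(32,255,255)); k=np.zeros_like(m); k[110:145,260:300]=255; m&=k
n,l,s,ce=cv2.connectedComponentsWithStats(m); i=1+np.argmax(s[1:,4]); print(ce[i],s[i])
ax=AX
for z in(.05,.054):
    q=back('wrist',ce[i],z,C); d=q[:2]-ax; print(z,q,np.hypot(*d),np.degrees(np.arctan2(d[1],d[0])))
ys,xs=np.nonzero(l==i); Q=np.array([back('wrist',p,.053,C)[:2] for p in zip(xs,ys)])-ax
r=np.hypot(*Q.T); a=np.degrees(np.arctan2(Q[:,1],Q[:,0]))%360
for lo in np.arange(.150,.19,.004):
    t=(r>=lo)&(r<lo+.004)
    if t.any(): print(round(lo,3),t.sum(),a[t].min().round(1),a[t].max().round(1))
big=cv2.resize(im[90:190,240:340],None,fx=6,fy=6,interpolation=cv2.INTER_CUBIC)
for ang in(174,178):
    t=np.radians(ang); pp=proj('wrist',[[ax[0]+rr*np.cos(t),ax[1]+rr*np.sin(t),.056] for rr in(.150,.2)],C)
    a_,b_=[tuple(int(v) for v in (p-[240,90])*6+3) for p in pp]; cv2.line(big,a_,b_,(255,0,255),1)
cv2.imwrite('pics/crop2.png',big)
E
```

```text
[277.70133333 125.98133333] [265 113  27  27 375]
0.05 [0.4098985  0.00050842 0.05      ] 0.16919119001251154 178.1342711937285
0.054 [0.40944601 0.00138419 0.054     ] 0.1696741414291146 177.8436687267035
0.154 14 176.8 179.4
0.158 38 175.4 180.4
0.162 65 174.0 181.7
0.166 88 172.8 183.0
0.17 70 173.1 182.9
0.174 49 174.5 181.4
0.178 36 175.4 180.3
0.182 15 175.7 180.0
```

View pics/crop2.png

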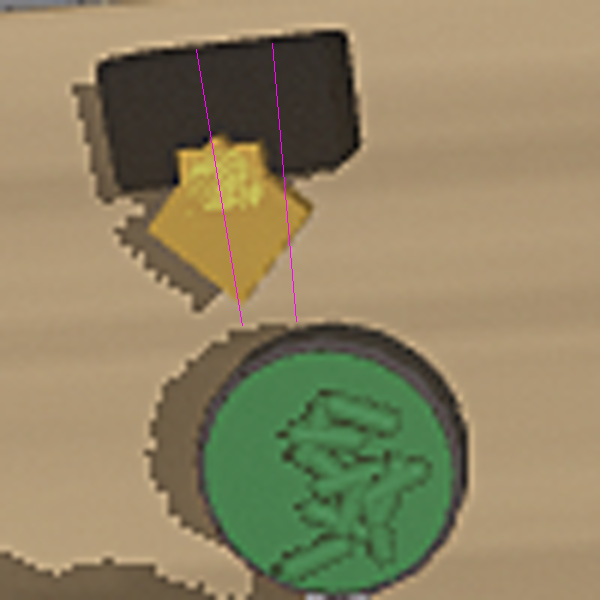

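The 178° line (left) passes through the arrow tip, so the pointer stands at 178.0° and green at 171.4°, about 6.6° short. I go back behind the white spoke.

```bash
cat >> h.py <<'E'
def tipgo(p):
    s=ctrl.observe(); R=Ro.from_quat(s['orientation']).as_matrix(); tip=s['tool_pos']+R[:,2]*ctrl.tips_ahead
    rel(); print('shift',np.round(R.T@(np.array(p)-tip),4))
E
python3 - <<'E'
from h import *
tipgo([.620,.048,.11])
import pickle
C=pickle.load(open('C6.pkl','rb'))
for px,z in (((526,237),.07),((456,226),.062),((278,254),.084)): print(back('wrist',px,z,C))
E
```

```text
t 11.1 tip [0.4631 0.0522 0.2377] yaw 81.7 r 0.1292 ang 153.7 q6 -1.45 F [-0.5 -0.9 -0.8] tilt [ 0.066 -0.055]
shift [0.0241 0.1462 0.1378]
[0.57758593 0.27706042 0.07      ]
[0.55729769 0.19792562 0.062     ]
[ 0.55813202 -0.0232439   0.084     ]
```

Request:
arm_command(
  targets="1 0.006 0.035 0.008 0;1 0.006 0.035 0.008 0;1 0.006 0.035 0.008 0;1 0.006 0.035 0.008 0;1 0 0 0.025 0;1 0 0 0.025 0;1 0 0 0 0;1 0 0 0 0",
)

```text
time_s: 11.9
tool_pos: [0.6165, 0.0555, 0.2322]
orientation: [0.755, 0.654, 0.007, 0.043]
force: [0.7, 0.2, 0.7]
gripper_width: 0.0001
```

```bash
python3 - <<'E'
from h import *
tipgo([.620,.048,.044])
E
```

```text
t 11.9 tip [0.6213 0.0514 0.1599] yaw 81.7 r 0.0705 ang 53.1 q6 -1.44 F [0.7 0.2 0.7] tilt [ 0.066 -0.055]
shift [ 0.0017 -0.0093  0.1156]
```

Request:
arm_command(
  targets="1 0 -0.002 0.03 0;1 0 -0.002 0.03 0;1 0 -0.001 0.025 0;1 0 -0.001 0.02 0;1 0 0 0.01 0;1 0 0 0 0;1 0 0 0 0",
)

```text
time_s: 12.6
tool_pos: [0.6262, 0.0502, 0.1261]
orientation: [0.755, 0.654, 0.014, 0.049]
force: [-0.2, -0.3, 0.4]
gripper_width: -0.0001
```

```bash
python3 - <<'E'
from h import *
a=np.radians(69); tipgo([AX[0]+.069*np.cos(a),AX[1]+.069*np.sin(a),.044])
E
```

```text
t 12.6 tip [0.6324 0.0461 0.0539] yaw 81.7 r 0.0739 ang 43.7 q6 -1.43 F [-0.2 -0.3  0.4] tilt [ 0.086 -0.056]
shift [ 0.0095 -0.0311  0.0066]
```

Request:
arm_command(
  targets="1 0.001 0 0.008 0;1 0.002 -0.005 0.003 0;1 0.002 -0.005 0 -0.03;1 0.002 -0.005 0 -0.03;1 0.001 -0.004 0 -0.03;1 0.001 -0.004 0 -0.02;1 0 -0.003 0 0;1 0 0 0 0",
)

```text
time_s: 13.4
tool_pos: [0.6034, 0.0625, 0.1166]
orientation: [0.714, 0.698, 0.015, 0.054]
force: [0.5, -1.4, 0.6]
gripper_width: -0.0002
```

```bash
python3 - <<'E'
from h import *
a=np.radians(69); tipgo([AX[0]+.069*np.cos(a),AX[1]+.069*np.sin(a),.044])
im=snap('wrist','w7.png'); hsv=cv2.cvtColor(im,cv2.COLOR_RGB2HSV); C=cal('wrist')
def show(nm,lo,hi,z,a0,a1):
    n,l,s,ce=cv2.connectedComponentsWithStats(cv2.inRange(hsv,lo,hi))
    for i in range(1,n):
        if a0<s[i,4]<a1:
            q=back('wrist',(s[i,0]+s[i,2]/2-.5,s[i,1]+s[i,3]/2-.5),z,C); d=q[:2]-AX; print(nm,s[i],np.round(q,4),round(np.hypot(*d),4),round(np.degrees(np.arctan2(d[1],d[0])),2))
show('white',(0,0,170),(180,40,255),.07,1500,20000); show('yellow',(12,90,80),(30,255,255),.084,1200,4000)
show('blue',(105,120,40),(130,255,255),.071,100,9000);show('red',(0,120,60),(8,255,255),.071,100,9000)
E
```

```text
t 13.4 tip [0.6103 0.0585 0.0444] yaw 88.6 r 0.0708 ang 63.7 q6 -1.53 F [ 0.5 -1.4  0.6] tilt [ 0.096 -0.056]
shift [ 0.0008 -0.0066 -0.0002]
white [ 148    0   43  175 3677] [0.5185 0.0054 0.07  ] 0.0614 170.29
white [   0  193   97   32 1745] [ 0.5687 -0.0648  0.07  ] 0.0607 -99.73
white [ 402  225  101   81 4467] [0.5973 0.1202 0.07  ] 0.1266 81.67
white [ 271  229  125   34 1890] [0.5873 0.0656 0.07  ] 0.0711 83.26
yellow [ 137  218   54   51 2065] [ 0.5776 -0.004   0.084 ] 0.0017 143.08
yellow [ 564  322   76   68 3003] [0.636  0.1877 0.084 ] 0.201 73.53
```

Request:
arm_command(
  targets="1 0 -0.002 0 0;1 0 -0.002 0 0;1 0 -0.002 0 0;1 0 0 0 0",
)

```text
time_s: 13.85
tool_pos: [0.5996, 0.0626, 0.1171]
orientation: [0.714, 0.698, 0.017, 0.055]
force: [0.5, 1.1, 0.6]
gripper_width: -0.0004
```

```bash
cat >> h.py <<'E'
def white(f):
    rel(); im=snap('wrist',f); hsv=cv2.cvtColor(im,cv2.COLOR_RGB2HSV); C=cal('wrist')
    n,l,s,ce=cv2.connectedComponentsWithStats(cv2.inRange(hsv,(0,0,170),(180,40,255)))
    for i in range(1,n):
        q=back('wrist',(s[i,0]+s[i,2]/2-.5,s[i,1]+s[i,3]/2-.5),.07,C); d=q[:2]-AX
        if s[i,4]>1500 and abs(np.hypot(*d)-.125)<.006: print('white',s[i],np.round(q,4),round(np.hypot(*d),4),round(np.degrees(np.arctan2(d[1],d[0])),2))
E
python3 -c "
from h import *
white('w8.png')"
```

```text
t 13.85 tip [0.6069 0.0586 0.045 ] yaw 88.5 r 0.0694 ang 66.3 q6 -1.53 F [0.5 1.1 0.6] tilt [ 0.102 -0.055]
white [ 402  219  103   83 4641] [0.5913 0.1206 0.07  ] 0.1262 84.4
```

Request:
arm_command(
  targets="1 0 -0.002 0 0;1 0 -0.002 0 0;1 0 -0.002 0 0;1 0 0 0 0",
)

```text
time_s: 14.3
tool_pos: [0.5942, 0.0631, 0.1172]
orientation: [0.714, 0.698, 0.018, 0.056]
force: [1.4, 1.1, -0.2]
gripper_width: 0.0
```

```bash
python3 -c "
from h import *
white('w9.png')"
```

```text
t 14.3 tip [0.6018 0.0591 0.0451] yaw 88.5 r 0.068 ang 70.4 q6 -1.53 F [ 1.4  1.1 -0.2] tilt [ 0.104 -0.055]
white [ 400  209  107   86 5923] [0.5815 0.1204 0.07  ] 0.1254 88.85
```

Request:
arm_command(
  targets="1 0 0.007 0 0;1 0 0.004 -0.01 0;1 0 0 -0.03 0;1 0 0 -0.04 0;1 0 0 -0.04 0;1 -0.01 -0.02 -0.04 0;1 -0.01 -0.04 -0.03 0;1 -0.01 -0.04 -0.02 0",
)

```text
time_s: 15.15
tool_pos: [0.483, 0.045, 0.3244]
orientation: [0.714, 0.698, 0.011, 0.051]
force: [0.3, -0.3, 0.7]
gripper_width: -0.0002
```

Request:
arm_command(
  targets="1 0 -0.02 0 0;1 0 0 0 0;1 0 0 0 0",
)

```text
time_s: 15.45
tool_pos: [0.4602, 0.0445, 0.329]
orientation: [0.714, 0.698, 0.013, 0.055]
force: [0.9, -0.4, 0.8]
gripper_width: -0.0002
```

```bash
cat >> h.py <<'E'
def dishes(f):
    ctrl.snapshot('wrist'); ctrl.snapshot('wrist'); rel(); im=snap('wrist',f); hsv=cv2.cvtColor(im,cv2.COLOR_RGB2HSV); C=cal('wrist')
    for nm,lo,hi,z,r0 in(('green',(45,80,40),(85,255,255),.071,.125),('blue',(105,120,40),(130,255,255),.071,.125),('red',(0,120,60),(8,255,255),.071,.125),('arrow',(15,150,120),(32,255,255),.053,.170)):
        n,l,s,ce=cv2.connectedComponentsWithStats(cv2.inRange(hsv,lo,hi))
        for i in range(1,n):
            c=ce[i] if nm=='arrow' else (s[i,0]+s[i,2]/2-.5,s[i,1]+s[i,3]/2-.5)
            q=back('wrist',c,z,C); d=q[:2]-AX
            if s[i,4]>150 and abs(np.hypot(*d)-r0)<.006: print(nm,s[i],np.round(q,4),round(np.hypot(*d),4),round(np.degrees(np.arctan2(d[1],d[0])),2))
E
python3 -c "
from h import *
dishes('w10.png')"
```

```text
t 15.55 tip [0.4673 0.0403 0.256 ] yaw 88.5 r 0.1205 ang 157.9 q6 -1.6 F [ 1.4  0.2 -0.4] tilt [ 0.094 -0.06 ]
green [ 275  133   40   39 1198] [ 0.4542 -0.0017  0.071 ] 0.1248 178.5
red [192 225  34  30 770] [ 0.5753 -0.1287  0.071 ] 0.1237 -91.73
arrow [284  97  26  27 375] [0.4086 0.0013 0.053 ] 0.1705 177.88
```

Green reads 178.3–178.5° against the arrow at 177.9°, an error of about 1 mm, so it stands at the pointer. Now the lever: pivot about (0.557,0.198), grip about (0.578,0.277).

```bash
python3 - <<'E'
from h import *
tipgo([.541,.264,.13])
im=cv2.imread('pics/w10.png'); hsv=cv2.cvtColor(im,cv2.COLOR_BGR2HSV); C=cal('wrist')
n,l,s,ce=cv2.connectedComponentsWithStats(cv2.inRange(hsv,(0,120,60),(8,255,255)))
for i in range(1,n):
    if s[i,4]>300 and ce[i][0]>350:
        print(s[i]); ys,xs=np.nonzero(l==i); k=xs.argmax(); e=(s[i,0]+s[i,2]-8,ys[xs>xs.max()-14].mean()); print('grip px',e,back('wrist',e,.068,C)); 
        vx,vy,x0,y0=cv2.fitLine(np.float32(np.c_[xs,ys]),cv2.DIST_L2,0,.01,.01).ravel(); a=back('wrist',(x0,y0),.058,C); b=back('wrist',(x0+30*vx,y0+30*vy),.058,C); print('lever mid',a,'dir',np.degrees(np.arctan2(*(b-a)[1::-1])))
E
```

```text
t 15.6 tip [0.4673 0.0403 0.2556] yaw 88.5 r 0.1205 ang 157.9 q6 -1.6 F [-0.3 -0.4  0.2] tilt [ 0.093 -0.06 ]
shift [0.2324 0.057  0.1183]
[462 224  63  30 746]
grip px (np.int32(517), np.float64(245.11458333333334)) [0.58150233 0.28101336 0.068     ]
lever mid [0.5772668  0.25712058 0.058     ] dir 71.32033955546152
```

Request:
arm_command(
  targets="1 0 0 0 0.11;1 0 0 0 0.11;1 0 0 0 0",
)

```text
time_s: 15.9
tool_pos: [0.4624, 0.0446, 0.3256]
orientation: [0.789, 0.613, 0.016, 0.05]
force: [0.3, -0.2, 0.8]
gripper_width: -0.0
```

```bash
python3 -c "
from h import *
tipgo([.541,.264,.13])"
```

```text
t 15.9 tip [0.4688 0.0403 0.2534] yaw 75.6 r 0.1191 ang 157.7 q6 -1.37 F [ 0.3 -0.2  0.8] tilt [ 0.088 -0.059]
shift [0.2389 0.0026 0.1158]
```

Request:
arm_command(
  targets="1 0.034 0 0.012 0;1 0.034 0 0.012 0;1 0.034 0 0.012 0;1 0.034 0 0.012 0;1 0.034 0 0.012 0;1 0.034 0 0.012 0;1 0.034 0 0.012 0;1 0 0 0 0",
)

```text
time_s: 16.7
tool_pos: [0.5348, 0.2782, 0.2236]
orientation: [0.783, 0.619, 0.012, 0.051]
force: [-0.3, 0.1, -0.6]
gripper_width: 0.0001
```

```bash
python3 -c "
from h import *
tipgo([.541,.264,.1])
snap('wrist','w11.png')
for d in ((.5815,.281,.07),(.5573,.1979,.062)): print(proj('wrist',d))"
```

```text
t 16.7 tip [0.5408 0.2736 0.1514] yaw 76.5 r 0.2812 ang 97.8 q6 -0.93 F [-0.3  0.1 -0.6] tilt [ 0.082 -0.064]
shift [-0.007  -0.0025  0.0518]
[[346.21203925 235.7647851 ]]
[[252.76471938 225.27424663]]
```

View pics/w11.png

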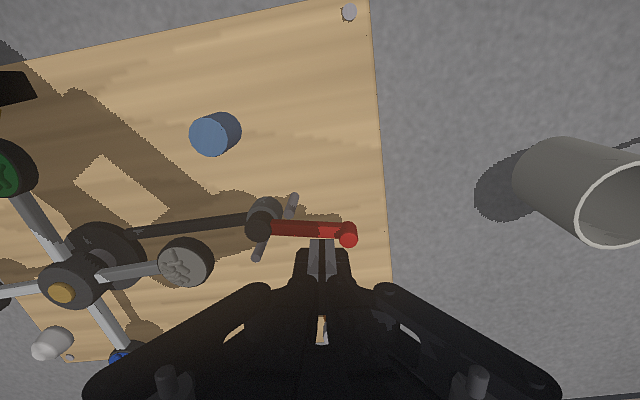

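The lever is where predicted: pivot (259,224), grip (348,239), spool clear at (213,133). I descend on its robot side.

Request:
arm_command(
  targets="1 -0.002 -0.006 0.01 0;1 -0.002 -0.006 0.02 0;1 0 -0.001 0.03 0;1 0 0 0.025 0;1 0 0 0.01 0;1 0 0 0 0;1 0 0 0 0",
)

```text
time_s: 17.45
tool_pos: [0.5286, 0.2633, 0.1267]
orientation: [0.784, 0.619, 0.012, 0.052]
force: [-0.3, -0.4, 1.0]
gripper_width: 0.0001
```

```bash
python3 -c "
from h import *
tipgo([.541,.264,.036])"
```

```text
t 17.45 tip [0.5347 0.2584 0.0545] yaw 76.4 r 0.2671 ang 99.5 q6 -0.93 F [-0.3 -0.4  1. ] tilt [ 0.083 -0.067]
shift [0.0078 0.003  0.0185]
```

Request:
arm_command(
  targets="1 0.002 0 0.01 0;1 0.002 0 0.008 0;1 0.002 0.004 0.002 0;1 0 0.004 0 0;1 0 0.004 0 0;1 0 0.005 0 0.06;1 0 0.005 0 0.06;1 0 0.005 0 0.06",
)

```text
time_s: 18.25
tool_pos: [0.562, 0.2626, 0.1125]
orientation: [0.838, 0.543, 0.021, 0.051]
force: [-2.3, 2.5, -1.4]
gripper_width: 0.0
```

```bash
cat >> h.py <<'E'
PV=np.array([.558,.200])
def lev():
    rel(); s=ctrl.observe(); R=Ro.from_quat(s['orientation']).as_matrix(); d=(s['tool_pos']+R[:,2]*ctrl.tips_ahead)[:2]-PV
    print('lever: r',round(np.hypot(*d),4),'ang',round(np.degrees(np.arctan2(d[1],d[0])),1))
E
python3 -c "
from h import *
lev()"
```

```text
t 18.25 tip [0.5685 0.258  0.0403] yaw 65.9 r 0.2633 ang 92.3 q6 -0.76 F [-2.3  2.5 -1.4] tilt [ 0.09  -0.063]
lever: r 0.059 ang 79.7
```

Request:
arm_command(
  targets="1 0.001 0.005 0.002 0.06;1 0.001 0.005 0.001 0.06;1 0.001 0.005 0 0.06;1 0.001 0.005 0 0.06;1 0.001 0.005 0 0.06;1 0.001 0.005 0 0.06;1 0.001 0.005 0 0.06;1 0.001 0.005 0 0.06",
)

```text
time_s: 19.05
tool_pos: [0.5953, 0.2486, 0.1115]
orientation: [0.947, 0.319, 0.026, 0.039]
force: [-1.6, 2.0, -0.5]
gripper_width: 0.0
```

```bash
python3 -c "
from h import *
lev()"
```

```text
t 19.05 tip [0.6007 0.2444 0.0392] yaw 37.3 r 0.2504 ang 85.0 q6 -0.31 F [-1.6  2.  -0.5] tilt [ 0.074 -0.057]
lever: r 0.0616 ang 46.2
```

Request:
arm_command(
  targets="1 0.001 0.005 0 0.07;1 0.001 0.005 0 0.07;1 0.001 0.005 0 0.07;1 0.001 0.005 0 0.07;1 0.001 0.005 0 0.07;1 0.001 0.005 0 0.07;1 0 0.004 0 0.06",
)

```text
time_s: 19.75
tool_pos: [0.6126, 0.225, 0.1123]
orientation: [0.996, 0.074, 0.03, 0.026]
force: [0.7, 3.9, -1.1]
gripper_width: -0.0001
```

```bash
python3 -c "
from h import *
lev()"
```

```text
t 19.75 tip [0.6172 0.2216 0.04  ] yaw 8.6 r 0.2298 ang 80.4 q6 0.13 F [ 0.7  3.9 -1.1] tilt [ 0.063 -0.048]
lever: r 0.063 ang 20.0
```

Request:
arm_command(
  targets="1 0 0.004 0 0.04;1 0 0.004 0 0.03;1 0 0.004 0 0.03",
)

```text
time_s: 20.05
tool_pos: [0.6146, 0.2176, 0.1128]
orientation: [0.999, 0.02, 0.032, 0.019]
force: [-0.7, 16.7, -4.2]
gripper_width: -0.0003
```

```bash
python3 -c "
from h import *
lev()"
```

```text
t 20.05 tip [0.6193 0.2149 0.0404] yaw 2.4 r 0.2236 ang 79.6 q6 0.21 F [-0.7 16.7 -4.2] tilt [ 0.065 -0.036]
lever: r 0.0631 ang 13.7
```

Force rose to 17 N, so the lever is on its stop. I back off and raise to check.

Request:
arm_command(
  targets="1 0 -0.006 0 0;1 0 -0.008 0 0;1 0 -0.004 -0.03 0;1 0 0 -0.05 0;1 0 0 -0.05 0;1 0 0 -0.05 0;1 0 -0.03 -0.05 0;1 0 -0.03 -0.04 0",
)

```text
time_s: 20.85
tool_pos: [0.5936, 0.2972, 0.3702]
orientation: [0.999, 0.018, 0.024, 0.025]
force: [0.9, -0.5, -0.6]
gripper_width: 0.0001
```

Request:
arm_command(
  targets="1 -0.04 0 -0.02 0;1 -0.04 0 0 0;1 -0.04 0 0 0;1 0 0 0 0;1 0 0 0 0",
)

```text
time_s: 21.35
tool_pos: [0.4721, 0.2981, 0.3946]
orientation: [0.999, 0.02, 0.033, 0.023]
force: [-0.3, 0.1, -0.1]
gripper_width: 0.0
```

```bash
python3 -c "
from h import *
dishes('w12.png')"
```

```text
t 21.45 tip [0.4778 0.2948 0.3219] yaw 2.3 r 0.3165 ang 108.7 q6 0.4 F [ 0.4  0.5 -0.3] tilt [ 0.066 -0.045]
```

View pics/w12.png

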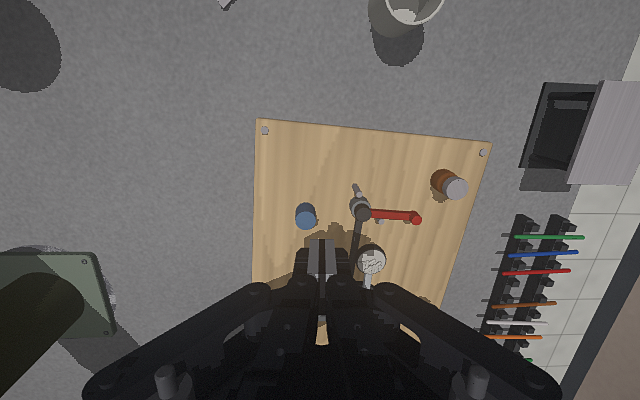

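The lever lies along the board's +x with the stop pin at (379,221) beside it. The white dish is at (371,262); jar, spool and mug are in place. I check the wheel angle from white here and from green in the scene and top cameras.

```bash
python3 - <<'E'
from h import *
q=back('wrist',(371,261),.07); d=q[:2]-AX; print('white',q,np.hypot(*d),np.degrees(np.arctan2(d[1],d[0])))
a=back('wrist',(363,212),.062); b=back('wrist',(415,219),.07); print('lever',a,b,np.degrees(np.arctan2(*(b-a)[1::-1])))
for n in('top','scene'):
    im=snap(n,n+'9.png'); hsv=cv2.cvtColor(im,cv2.COLOR_RGB2HSV); C=cal(n)
    for nm,lo,hi,z,r0 in(('green',(45,80,40),(85,255,255),.071,.125),('blue',(105,120,40),(130,255,255),.071,.125),('red',(0,120,60),(8,255,255),.071,.125),('arrow',(15,150,120),(32,255,255),.053,.170)):
        k,l,s,ce=cv2.connectedComponentsWithStats(cv2.inRange(hsv,lo,hi))
        for i in range(1,k):
            q=back(n,ce[i],z,C); d=q[:2]-AX
            if s[i,4]>8 and abs(np.hypot(*d)-r0)<.015: print(n,nm,s[i],np.round(q,3),round(np.hypot(*d),3),round(np.degrees(np.arctan2(d[1],d[0])),1))
cv2.imwrite('pics/s9.png',cv2.resize(cv2.imread('pics/scene9.png')[150:320,230:460],None,fx=3,fy=3))
E
```

```text
white [0.58281253 0.12083022 0.07      ] 0.12588796497005278 88.26452717156066
lever [0.56296823 0.20617343 0.062     ] [0.64543241 0.1985403  0.07      ] -5.288397628645344
top green [313 234  13  13 131] [ 0.455 -0.002  0.071] 0.124 178.7
top blue [317 169  12  11 110] [ 0.704 -0.009  0.071] 0.125 -1.8
top red [348 202  13  13 133] [ 0.576 -0.131  0.071] 0.126 -91.3
top arrow [315 249   7   7  31] [0.411 0.001 0.053] 0.168 177.8
scene green [343 192  15  12 136] [ 0.457 -0.002  0.071] 0.122 178.4
scene blue [288 238  15  13 158] [ 0.708 -0.008  0.071] 0.129 -1.2
scene red [290 192  15  12 137] [ 0.579 -0.129  0.071] 0.124 -89.8
scene arrow [356 190   8   6  33] [0.41  0.    0.053] 0.169 178.2
```

View pics/s9.png

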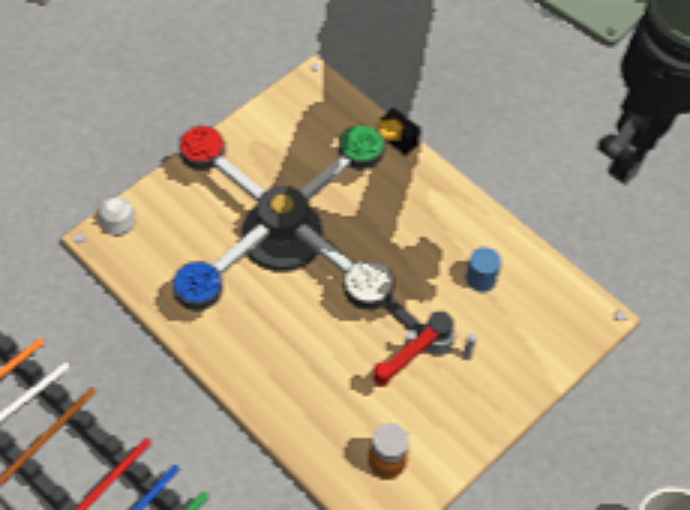

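All three cameras put green at the arrow (green 178.3–178.7°, arrow 177.8–178.2°). The lever is along the board's +x, and the bystanders are undisturbed.

```bash
python3 -c "
from h import *
print(ctrl.observe()['time_s'],ctrl.sign_off())"
```

```text
the job is handed in; nothing more can be done
21.6 None
```

The green dish stands at the yellow arrow and the brake lever is on its stop. I handed the job in at 21.6 s with the arm clear of everything.

**Wheel:** I turned it about 146° counter-clockwise by pushing the white spoke with closed fingertips, in two pushes with a measurement between them. The push force read about 4 N at most.

**Brake lever:** I pushed it clockwise until the force rose to about 17 N, which I took as the stop, then backed off.

**Last checks:**
- **Green dish:** it read 178.3–178.7° in the top, scene and wrist views, against 177.8–178.2° for the arrow. That is under 1° or about 1–2 mm, and it was unchanged after the lever push.
- **Lever:** the final pictures show it along the board's +x by its stop pin. It measured -5.3°; my board angle came only from rough pivot positions (-2° to -4°). So the 17 N force is the firmer evidence that it reached the stop.
- **Other things:** jar, paperweight, spool and mug look where they were in the final pictures. I did not look again at the firebrick and tweezers, but the arm never came near them at low height.

The tool tilted up to about 7° during the moves. This did no harm.

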